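# Hang the lamp dimmer on the bench board by its keyhole

### The job

Get the microscope's lamp dimmer off the desk: hang it on the plywood board by bringing the keyhole in its hanger lug over the protruding screw head, back against the board, then drawing it down until the spring clip snaps past the screw's neck and the screw sits at the very end of the slot. The screw was set by eye, up to about a centimetre off its pencil mark, so feel for it and never force it; leave the dimmer hanging upright, let go of, and do not disturb the wash bottle, the objective canister or the spare eyepiece.

Things in the scene. Friction and masses are not known exactly. Their poses are not given: they have to be found in the camera images.
- dimmer_mid (a point): Centre of the housing of the lamp dimmer, a loose grey box 70 deep (x) x 52 wide (y) x 70 mm high (z), 0.3 to 0.5 kg, standing upright on the desk. Its z is up, its x runs from the front (aluminium face, black knob sticking out 15 mm) to the flat back 35 mm behind this point.
- dimmer_hold (a point): Good place to take the dimmer from above across its 52 mm width: on its middle plane, 10 mm in front of and 21 mm above the housing's centre, 14 mm below its top, 45 mm in front of the back face. The weight lies straight below this point, and the gripper stays clear of the lug and the board. Axes as the dimmer's.
- hanger: Hanger lug, an upright steel plate fixed to the dimmer, 42 wide, 4 mm thick, its back flush with the housing's back, 40 mm higher than the housing's top. Axes as the dimmer's. Origin: centre of the keyhole's round opening (20 mm across) on the back face, 35 mm behind and 49 mm above the centre of the housing. From the opening a slot 12 mm wide runs straight up, closed 20 mm above this origin.
- slot_end (a point): Where the screw's axis comes to lie when the dimmer is fully down: in the slot, 16 mm above the centre of the opening, on the back face. On the way the two noses of a spring clip, 10 mm above the opening's centre, stop the screw's neck about 6.5 mm above that centre and let it by with a pull of about 6 to 10 N; from 13.5 mm on it is past them and held.
- board: Fixed upright plywood board, 190 wide (y), 195 high (z), 15 mm thick, its foot behind it. Origin: middle of the lower edge of its front face, on the desk. x points into the board (the face looks to -x, to the robot), z up. Near the pencil mark a steel screw sticks out square to the face: round head 16 mm across, 4 mm thick, its underside 6.5 to 8 mm off the board; neck 8 mm across.
- mark (a point): Crossing of a level pencil line and a short upright tick on the board's front face, 165 mm above the desk; axes as the board's. The screw was set along the line by eye: its axis lies up to 13 mm left or right of this point and up to 3 mm above or below it. This offset is not in the measured poses.
- wash_bottle: White plastic wash bottle with bent spout, 61 x 84 x 176 mm, standing left of the board; origin at its foot. Leave alone.
- objective_can: Canister with a black foot and clear top, 38 mm across, 56 mm high, standing to the right of the board; origin at its foot. Leave alone.
- spare_eyepiece: Black microscope eyepiece, 35 mm across, 45 mm high, standing to the right of the board; origin at its foot. Leave alone.

How it is judged (in metres and radians):
On the way:
1. the screw head has come through the round opening: the lug's back is within 5 mm of the board, the opening at the screw (x of hanger in the frame of mark above -0.005 m and y of hanger in the frame of mark between -0.0155 and 0.0155 m and z of hanger in the frame of mark between -0.011 and 0.0075 m), for 0.1 s.
At the end, for the whole second after the job is handed in: The dimmer hangs on the screw, released and at rest, the screw past the clip at the slot's end: opening's centre 12 to 22 mm below the pencil mark and within 15.5 mm of it sideways, lug within 8 mm of the board, upright within 0.12 rad, back parallel to the board within 0.15 rad (z of hanger in the frame of mark between -0.022 and -0.012 m and y of hanger in the frame of mark between -0.0155 and 0.0155 m and x of hanger in the frame of mark above -0.008 m and angle between hanger's own z axis and vertical below 0.12 rad and angle between the x axis of hanger and the x axis of board, either way round below 0.15 rad and linear speed of hanger below 0.02 m/s); the robot touches nothing.
It fails at once if the hanger lug is forced: more than 40 N on it from the screw and the board (contact force between hanger and anything else above 40 N).
It fails at once if the board is pressed with more than 40 N (contact force between board and anything else above 40 N).
It fails at once if the wash bottle is disturbed (moved over 20 mm) (distance of wash_bottle from where it was at the start of the episode above 0.02 m).
It fails at once if the objective canister is disturbed (moved over 20 mm) (distance of objective_can from where it was at the start of the episode above 0.02 m).
It fails at once if the spare eyepiece is disturbed (moved over 20 mm) (distance of spare_eyepiece from where it was at the start of the episode above 0.02 m).
It also fails if it takes over 72 s, if anything falls off the work surface, if the arm or the gripper's body presses on something with over 40 N, if the wrist force passes 120 N, or if a joint passes its speed limit or range.

### The arm

A 7-joint arm with a two-finger parallel gripper is mounted at the origin on a cart in front of the work surface, level with it; the furniture and walls round the work are solid. World frame = base frame: x ahead of the robot, y to its left, z up, the work surface at z = 0. Lengths are in m, angles in degrees, forces in N, time in s.
With the tool pointing down it reaches from about 0.425 to 0.875 m from the base axis. Payload 9.9 kg.
Tool frame: the origin (TCP) lies at the very end of the fingers, on their centre line; the grasp point (between the pads) lies 19 mm behind it (grip_depth is the distance from the TCP to the grasp point, in m); z points along the fingers, y is the line along which they close (so a half turn about z gives the same grasp; the last joint's range is limited). The gripper opens to 85 mm and grips with 20 to 120 N. Pads are 22 mm wide; open, the fingers measure 114 mm over their backs; the gripper's body (76 mm by 85 mm) begins 54 mm behind the grasp point. The pads swing forward as they close: fully open they stand 13 mm farther back than shut.
Start: joints at [-69.66, 32.985, 1.427, 82.34, -0.859, 64.687, -3.237], TCP at [0.287, 0.611, 0.231] pointing down, gripper open.
Joint ranges: [-157.87, 157.87], [-19.46, 123.44], [-87.15, 90], [11.01, 140.99], [-62.26, 242.26], [9.8, 113.94], [-161.44, 161.44]. Speed limits (degrees/s): [127.2, 127.2, 172.46, 172.46, 180, 180, 180].

### API

Orientations are given as a 3x3 rotation matrix whose columns are the frame's x, y, z axes.
In Python, from plant import read_state, camera, camera_params, close_job, grip_depth gives the robot as it stands. The module is installed in compiled form; this text tells all that it offers.
- The arm moves only by the tool drive_tool, never from a script. Its argument "plan" is text: rows parted by semicolons, each of 6 numbers parted by spaces: the shift along the tool's x, y, z in m, then the turn, a rotation vector about the tool's x, y, z in rad. A call has 1 to 20 rows; each row is the pose to reach, as a shift and turn from the pose commanded when the call began, along the tool's axes at that moment; what a row does not reach only later rows make up. A row lasts 1/12 s, in which the tool goes at most 41.7 mm and 7.16 degrees, less where a joint would pass 70% of its speed; a pose out of reach is approached as far as the arm can. A call with a gripper value outside its range is refused whole. "gripper" is the finger opening in m, from 0 to 0.0854, set as the call begins (left out, the last holds). The fingers move at their own pace and stop on an object; "force" is the grip in N (left out, the last holds). Time passes only in rows, so rows that repeat a pose let the fingers close. It gives the time, the measured TCP pose, the force, the opening and the grip force at its end, in the units of the state.
- read_state(): the state, without advancing time (a new reading comes with each control period).
- camera(name): name is "side" or "top" or "wrist"; returns (picture, depth): 400x640x3 uint8, red, green, blue; 400x640 float32, m along the optical axis (not along the pixel's ray), 0 where there is no reading.
- camera_params(name): a dict with "mtx" (3x3 intrinsics, pixels), "cam_to_world" (4x4, takes a point from camera to world coordinates); the wrist camera has in their place "T_tool_cam" (4x4, takes a point from camera to tool coordinates, whose origin is the TCP and whose axes are the flange's). Camera axes: x right, y down, z forward; pixel columns grow to the right and rows downward; lengths in m; the calibration is good to about 2 mm. A picture is of the moment at which its call begins: read the wrist's pose just before it. camera_params takes no time and is no camera call.
- close_job(): hands the job in; it is judged then, once.
The state is a dict: "t": time; "joints": joint angles; "dq": joint speeds; "tau": joint torques, N m; "ee_pos": TCP position; "tcp_rot": TCP orientation; "wrist_force": force on the tool from outside, world axes, zero at the start; "ft_torque": the same for the moment, N m; "gripper_width": finger opening in m; "gripper_force": force on a finger pad.
Only numpy, scipy, OpenCV 4.12 (cv2) and the standard library are available. Lean on these libraries where they do the work, as an engineer would, in place of code of your own. Each camera call takes 0.05 s, during which the arm holds its last target. There are 200 camera calls.

## Working session

There is one attempt and no reset: what is moved stays moved. The work goes in short steps, Python scripts to look and compute and a tool call to move; the robot and the scene stay as the last step left them, time stands still between calls to the robot, and variables do not carry over. Pictures are saved under pics/ and viewed, at most 10 in all, crops included, and the job is handed in when it is done.

Besides the shell and the picture viewer there is one more tool, called after "Request:" as name(argument=value, ...) on one line, values as JSON. drive_tool: Moves the arm, as the interface text tells. Its arguments: {"type":"object","properties":{"plan":{"type":"string"},"gripper":{"type":"number"},"force":{"type":"number"}},"required":["plan"]}

```bash
mkdir -p pics; cat > h.py <<'E'
import numpy as np, cv2
from plant import *
def snap(n):
    s=read_state(); im,d=camera(n); p=camera_params(n); K=np.array(p["mtx"])
    if n=="wrist":
        T=np.eye(4);T[:3,:3]=s["tcp_rot"];T[:3,3]=s["ee_pos"];T=T@np.array(p["T_tool_cam"])
    else: T=np.array(p["cam_to_world"])
    v,u=np.mgrid[:400,:640]
    P=np.stack([(u-K[0,2])/K[0,0]*d,(v-K[1,2])/K[1,1]*d,d],-1)@T[:3,:3].T+T[:3,3]
    P[d<=0]=np.nan
    np.savez(f"{n}.npz",im=im,d=d,P=P,K=K,T=T)
    return im,d,P,K,T
E
python3 - <<'E'
from h import *
np.set_printoptions(precision=4,suppress=True)
o=[]
for n in("side","top"):
    im,d,P,K,T=snap(n); print(n,K.tolist(),T); o.append(im)
cv2.imwrite("pics/a.png",cv2.resize(np.vstack(o),(800*600//1000,600))[:,:,::-1]) if 0 else None
for n,i in zip("st",o): cv2.imwrite(f"pics/{n}.png",i[:,:,::-1])
s=read_state(); print(s); print(grip_depth)
E
```

```text
side [[418.30787037803213, 0.0, 322.368500062659], [0.0, 418.30787037803213, 201.49623995014645], [0.0, 0.0, 1.0]] [[ 0.9927 -0.0785  0.092   0.4575]
 [-0.1209 -0.6432  0.756  -0.7603]
 [-0.0002 -0.7616 -0.648   0.8114]
 [ 0.      0.      0.      1.    ]]
top [[477.92641728127444, 0.0, 320.02062741342417], [0.0, 477.92641728127444, 195.64569208121608], [0.0, 0.0, 1.0]] [[-0.0084 -0.9905  0.1375  0.4005]
 [-1.      0.0081 -0.003   0.0771]
 [ 0.0019 -0.1375 -0.9905  1.253 ]
 [ 0.      0.      0.      1.    ]]
{'t': 0.1, 'joints': array([-69.6603,  33.0281,   1.4225,  82.3805,  -0.8592,  64.6871,
        -3.2367]), 'dq': array([-0.0138, -0.0448,  0.0794, -0.1102,  0.0523, -0.1075, -0.0265]), 'tau': array([  0.0066, -76.731 ,   2.2579, -28.661 ,   0.0158,   0.0085,
         0.    ]), 'ee_pos': array([0.2866, 0.6107, 0.2305]), 'tcp_rot': array([[-0.9053,  0.4248, -0.0006],
       [ 0.4248,  0.9053, -0.0014],
       [-0.0001, -0.0015, -1.    ]]), 'wrist_force': array([-1.0325, -0.1566, -0.2473]), 'ft_torque': array([ 0.0124, -0.0042,  0.0238]), 'gripper_force': 0.0, 'gripper_width': 0.08579689716331672}
0.0187
```

View pics/s.png

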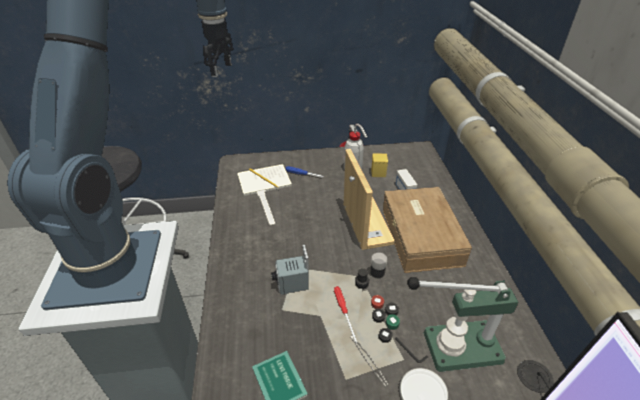

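View pics/t.png

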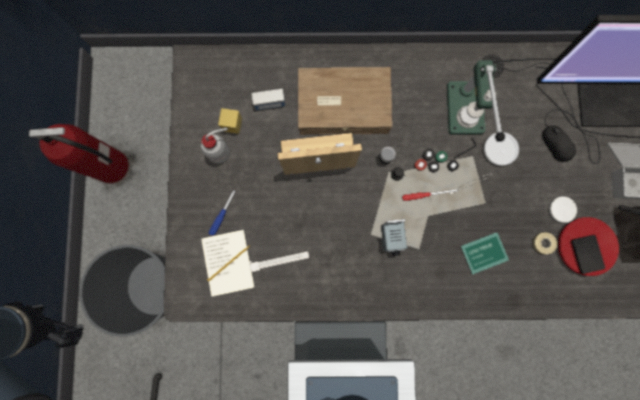

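The side view shows the dimmer at about (292,275) and the board at (360,200). In the top view the dimmer is at (395,236), the board's top edge runs (278,150) to (358,142), and the screw is near (318,160). Next I'll measure from depth.

```bash
python3 - <<'E'
from h import *
np.set_printoptions(precision=4,suppress=True)
z=np.load("top.npz");P=z["P"];im=z["im"]
def box(mask,name):
    q=P[mask][:,:2]; r=cv2.minAreaRect((q*1000).astype(np.float32)); print(name,mask.sum(),r,np.nanmedian(P[mask],0))
v,u=np.mgrid[:400,:640]
R=lambda a,b,c,d:(u>=a)&(u<=b)&(v>=c)&(v<=d)
for lo,hi in((.05,.09),(.09,.13)): box(R(365,425,205,260)&(P[...,2]>lo)&(P[...,2]<hi),f"dim{lo}")
box(R(265,370,125,180)&(P[...,2]>.185),"boardtop")
# side: board front face
z2=np.load("side.npz");P2=z2["P"]
cv2.imwrite("pics/c.png",np.vstack([cv2.resize(im[190:270,340:460],(600,400),interpolation=2),]) [:,:,::-1])
m=R(265,370,125,180)&(P[...,2]>.06)&(P[...,2]<.18)
q=P[m]; 
print("front face pts",len(q))
A=np.c_[q[:,1:],np.ones(len(q))]
for _ in range(5):
    c=np.linalg.lstsq(A,q[:,0],rcond=None)[0]; r=q[:,0]-A@c; k=abs(r)<.004; q=q[k];A=A[k]
print(len(q),c,"y range",q[:,1].min(),q[:,1].max())
for n,b in(("bottle",(195,232,125,170)),("can",(378,397,145,165)),("eyep",(390,405,165,182))):
    mm=R(*b)&(P[...,2]>.02); print(n,np.nanmin(P[mm],0),np.nanmax(P[mm],0))
E
```

```text
dim0.05 637 ((457.89306640625, -112.65349578857422), (84.35928344726562, 52.42824935913086), 5.170950889587402) [ 0.4603 -0.1115  0.0691]
dim0.09 43 ((497.273681640625, -109.22797393798828), (4.989805221557617, 41.83232116699219), 5.7767767906188965) [ 0.4968 -0.1105  0.1084]
boardtop 598 ((649.586669921875, 73.42909240722656), (16.321882247924805, 190.1364288330078), 6.0701823234558105) [0.6488 0.073  0.1941]
front face pts 1037
91 [-0.1027  0.0069  0.6489] y range -0.020548219452520722 0.1660503620773462
bottle [0.6589 0.2925 0.0203] [0.7534 0.3707 0.1764]
can [ 0.6567 -0.1204  0.02  ] [ 0.6952 -0.0838  0.0638]
eyep [ 0.6166 -0.1447  0.0201] [ 0.643  -0.1159  0.0485]
```

View pics/c.png

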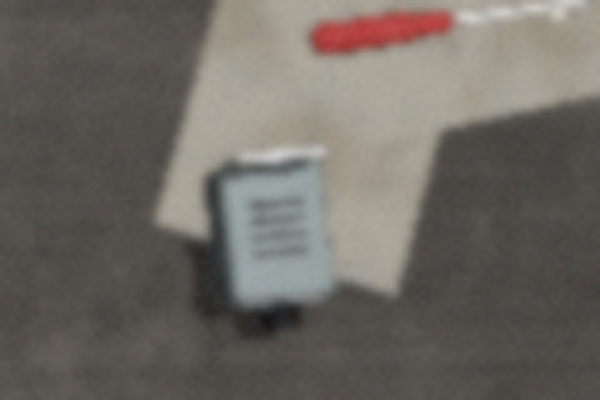

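The crop confirms the dimmer is yawed about +5°, with the lug toward +x. The board's yaw is about +6°.

```bash
cat >> h.py <<'E'
from scipy.spatial.transform import Rotation as Ro
def Rdown(yaw,pitch=0):  # tool y along yaw+90deg, tool x = -dimmer x
    c,s=np.cos(np.radians(yaw)),np.sin(np.radians(yaw))
    return np.array([[-c,-s,0],[-s,c,0],[0,0,-1.]])
def go(pos,R):
    s=read_state();C=s["tcp_rot"]
    print("shift",np.round(C.T@(np.array(pos)-s["ee_pos"]),4),"rot",np.round(Ro.from_matrix(C.T@R).as_rotvec(),4))
E
python3 - <<'E'
from h import *
np.set_printoptions(precision=4,suppress=True)
p=camera_params("wrist");print(p)
go([.5,.10,.33],Rdown(5.5))
go([.4545,-.1131,.2],Rdown(5.3))
z=np.load("top.npz");P=z["P"];im=z["im"]
for v in range(156,166): print(v,[tuple(im[v,u]) + (round(float(P[v,u,0]),3),) for u in range(314,323,1)][2:7])
E
```

```text
{'mtx': array([[297.2178,   0.    , 313.2862],
       [  0.    , 297.2178, 199.0876],
       [  0.    ,   0.    ,   1.    ]]), 'T_tool_cam': array([[ 0.0002, -0.9487, -0.3161,  0.0813],
       [ 1.    ,  0.0003, -0.0005, -0.0004],
       [ 0.0006, -0.3161,  0.9487, -0.1423],
       [ 0.    ,  0.    ,  0.    ,  1.    ]])}
shift [-0.4101 -0.3718 -0.0989] rot [-0.0015 -0.0003 -0.5347]
shift [-0.4595 -0.5839  0.0314] rot [-0.0015 -0.0003 -0.5312]
156 [(np.uint8(101), np.uint8(87), np.uint8(68), 0.641), (np.uint8(100), np.uint8(88), np.uint8(70), 0.641), (np.uint8(99), np.uint8(87), np.uint8(71), 0.642), (np.uint8(92), np.uint8(80), np.uint8(64), 0.641), (np.uint8(88), np.uint8(75), np.uint8(58), 0.642)]
157 [(np.uint8(98), np.uint8(92), np.uint8(81), 0.641), (np.uint8(114), np.uint8(109), np.uint8(101), 0.641), (np.uint8(115), np.uint8(110), np.uint8(104), 0.641), (np.uint8(102), np.uint8(97), np.uint8(88), 0.642), (np.uint8(83), np.uint8(74), np.uint8(62), 0.641)]
158 [(np.uint8(118), np.uint8(114), np.uint8(110), 0.642), (np.uint8(149), np.uint8(148), np.uint8(147), 0.639), (np.uint8(1
[... 1312 characters left out ...]
(80), np.uint8(72), 0.642), (np.uint8(86), np.uint8(78), np.uint8(70), 0.642), (np.uint8(84), np.uint8(76), np.uint8(66), 0.642), (np.uint8(83), np.uint8(74), np.uint8(61), 0.643)]
164 [(np.uint8(80), np.uint8(69), np.uint8(52), 0.641), (np.uint8(79), np.uint8(70), np.uint8(53), 0.642), (np.uint8(81), np.uint8(71), np.uint8(57), 0.642), (np.uint8(79), np.uint8(68), np.uint8(52), 0.642), (np.uint8(81), np.uint8(70), np.uint8(54), 0.642)]
165 [(np.uint8(80), np.uint8(70), np.uint8(52), 0.642), (np.uint8(80), np.uint8(70), np.uint8(50), 0.642), (np.uint8(81), np.uint8(69), np.uint8(51), 0.642), (np.uint8(81), np.uint8(70), np.uint8(52), 0.642), (np.uint8(79), np.uint8(68), np.uint8(50), 0.642)]
```

```bash
python3 - <<'E'
from h import *
go([.575,.075,.265],Rdown(5.9)@Ro.from_rotvec([0,np.radians(-30),0]).as_matrix())
print(Rdown(5.9)@Ro.from_rotvec([0,np.radians(-30),0]).as_matrix())
E
```

```text
shift [-0.4887 -0.3625 -0.0339] rot [-0.1432 -0.511  -0.5288]
[[-0.86143791 -0.10279254  0.49735141]
 [-0.08902095  0.99470282  0.05139627]
 [-0.5         0.         -0.8660254 ]]
```

Request:
drive_tool(plan="-0.03 -0.022 -0.002 0 0 -0.04;-0.06 -0.044 -0.004 0 0 -0.1;-0.09 -0.067 -0.006 -0.02 -0.06 -0.15;-0.12 -0.09 -0.008 -0.03 -0.1 -0.2;-0.15 -0.112 -0.01 -0.04 -0.15 -0.25;-0.18 -0.134 -0.012 -0.05 -0.2 -0.3;-0.21 -0.156 -0.014 -0.06 -0.24 -0.33;-0.24 -0.178 -0.016 -0.07 -0.28 -0.36;-0.27 -0.2 -0.018 -0.08 -0.32 -0.4;-0.3 -0.222 -0.02 -0.09 -0.36 -0.43;-0.33 -0.245 -0.022 -0.1 -0.4 -0.46;-0.36 -0.267 -0.025 -0.115 -0.43 -0.48;-0.39 -0.29 -0.028 -0.13 -0.46 -0.5;-0.42 -0.312 -0.03 -0.135 -0.48 -0.515;-0.45 -0.335 -0.032 -0.14 -0.5 -0.525;-0.47 -0.35 -0.033 -0.143 -0.51 -0.529;-0.489 -0.363 -0.034 -0.143 -0.511 -0.529;-0.489 -0.363 -0.034 -0.143 -0.511 -0.529;-0.489 -0.363 -0.034 -0.143 -0.511 -0.529", gripper=0.0854)

```text
t: 1.68
ee_pos: [0.5755, 0.0724, 0.2651]
tcp_rot: [[-0.862, -0.098, 0.498], [-0.085, 0.995, 0.05], [-0.5, 0.001, -0.866]]
wrist_force: [-0.2, -0.4, -0.2]
gripper_width: 0.0854
gripper_force: 0.0
```

```bash
python3 - <<'E'
from h import *
im,d,P,K,T=snap("wrist"); cv2.imwrite("pics/w.png",im[:,:,::-1])
s=read_state();print(s["ee_pos"],s["t"],s["joints"])
E
```

```text
[0.57505202 0.07403079 0.26497518] 1.7333 [-17.60000152  10.75368843   3.45588642 122.16690434  11.80233366
  17.73458091  71.10397281]
```

View pics/w.png

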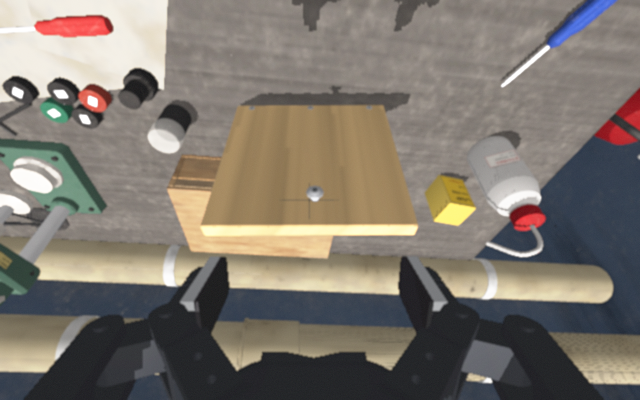

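The wrist view shows the board face, the screw at (315,193), and the pencil cross near (309,199). Board down is image up. Now I'll measure the plane, screw and mark.

```bash
cat > m.py <<'E'
from h import *
np.set_printoptions(precision=4,suppress=True)
z=np.load("wrist.npz");P=z["P"];im=z["im"].astype(int);K=z["K"];T=z["T"]
v,u=np.mgrid[:400,:640]
m=(u>240)&(u<390)&(v>115)&(v<220)&~((abs(u-315)<15)&(abs(v-193)<15))
q=P[m]; q=q[~np.isnan(q[:,0])]; c0=q.mean(0); n=np.linalg.svd(q-c0,full_matrices=False)[2][2]; n*=np.sign(n[0])
r=(q-c0)@n; q=q[abs(r)<.003]; c0=q.mean(0); n=np.linalg.svd(q-c0,full_matrices=False)[2][2]; n*=np.sign(n[0])
print("normal",n,"yaw",np.degrees(np.arctan2(n[1],n[0])),"rms",np.std((q-c0)@n))
def ray(px,off=0):
    d=T[:3,:3]@np.array([(px[0]-K[0,2])/K[0,0],(px[1]-K[1,2])/K[1,1],1]); o=T[:3,3]
    return o+d*(((c0-n*off-o)@n)/(d@n))
h=-(P-c0)@n
ms=(abs(u-315)<15)&(abs(v-193)<15)&(h>.007)
ys,xs=np.nonzero(ms); print("head px",xs.mean(),ys.mean(),xs.min(),xs.max(),ys.min(),ys.max(),"h",np.percentile(h[ms],[10,50,90]))
print("head med",P[ms].mean(0))
# color: blue-ish grey vs wood
sat=im[...,0]-im[...,2]
mg=(abs(u-315)<14)&(abs(v-193)<14)&(sat<25); ys,xs=np.nonzero(mg); print("grey",len(xs),xs.mean(),ys.mean(),xs.min(),xs.max(),ys.min(),ys.max())
print("head ctr ray (off 11mm)",ray((xs.mean(),ys.mean()),.011))
g=im.sum(2)
print("line rows at L/R", [ (uu, 194+int(np.argmin(g[194:206,uu-2:uu+3].sum(1)))) for uu in(286,292,298,326,332)])
print("tick cols", [(vv,300+int(np.argmin(g[vv-1:vv+2,300:322].sum(0)))) for vv in(204,206,208,210,212)])
print("mark",ray((309.5,199.5)))
for e in((240,108),(386,108),(204,224),(416,224)): print(e,ray(e))
E
python3 m.py
```

```text
normal [0.9946 0.1039 0.0004] yaw 5.96598687745826 rms 0.0004892446776619589
head px 314.6629834254144 192.2596685082873 306 323 186 199 h [0.0092 0.0105 0.0121]
head med [0.6298 0.0788 0.1649]
grey 200 314.265 192.97 306 322 186 201
head ctr ray (off 11mm) [0.6295 0.0784 0.1661]
line rows at L/R [(286, 200), (292, 200), (298, 200), (326, 200), (332, 200)]
tick cols [(204, 309), (206, 309), (208, 309), (210, 309), (212, 309)]
mark [0.6409 0.0751 0.1642]
(240, 108) [ 0.6503 -0.0149  0.0069]
(386, 108) [0.6309 0.1711 0.0087]
(204, 224) [ 0.6504 -0.016   0.1922]
(416, 224) [0.6313 0.167  0.193 ]
```

```bash
python3 - <<'E'
from h import *
go([.4545,-.1131,.2],Rdown(5.3))
E
```

```text
shift [ 0.1526 -0.1741 -0.0133] rot [0.0034 0.5235 0.0083]
```

Request:
drive_tool(plan="0.015 -0.016 -0.012 0 0.04 0;0.03 -0.035 -0.018 0 0.1 0;0.046 -0.055 -0.02 0 0.16 0;0.065 -0.075 -0.02 0 0.23 0;0.085 -0.097 -0.018 0 0.3 0;0.105 -0.12 -0.016 0 0.37 0.004;0.125 -0.143 -0.015 0.002 0.44 0.006;0.142 -0.16 -0.014 0.003 0.5 0.008;0.1526 -0.174 -0.0133 0.0034 0.5235 0.0083;0.1526 -0.174 -0.0133 0.0034 0.5235 0.0083;0.1526 -0.174 -0.0133 0.0034 0.5235 0.0083;0.1526 -0.174 -0.0133 0.0034 0.5235 0.0083")

```text
t: 2.73
ee_pos: [0.4555, -0.1109, 0.2004]
tcp_rot: [[-0.995, -0.096, 0.001], [-0.096, 0.995, 0.0], [-0.002, 0.0, -1.0]]
wrist_force: [0.2, 0.2, -0.5]
gripper_width: 0.0854
gripper_force: 0.0
```

```bash
cat > d.py <<'E'
from h import *
np.set_printoptions(precision=4,suppress=True)
im,d,P,K,T=snap("wrist")
s=read_state();print(s["ee_pos"],s["wrist_force"])
near=np.hypot(P[...,0]-.46,P[...,1]+.113)<.09
for lo,hi in((.064,.08),(.095,.116)):
    m=near&(P[...,2]>lo)&(P[...,2]<hi); m=cv2.morphologyEx(m.astype(np.uint8),cv2.MORPH_OPEN,np.ones((2,2)))>0
    q=P[m]; print(m.sum(),np.median(q,0),cv2.minAreaRect((q[:,:2]*1000).astype(np.float32)))
cv2.imwrite("pics/d.png",im[:,:,::-1])
E
python3 d.py
```

```text
[ 0.4556 -0.1109  0.2006] [1.0539 0.326  0.11  ]
3786 [nan nan nan] ((480.35345458984375, -102.96565246582031), (110.4032974243164, 47.70014572143555), 14.770589828491211)
488 [nan nan nan] ((538.11083984375, -88.98900604248047), (48.27623748779297, 79.47340393066406), 59.30233383178711)
```

View pics/d.png

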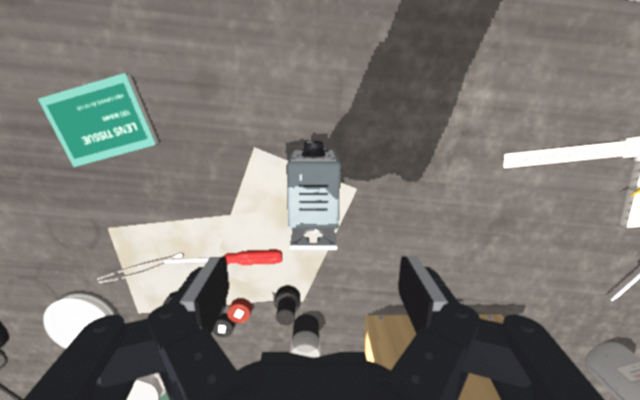

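```bash
python3 - <<'E'
from h import *
np.set_printoptions(precision=4,suppress=True)
z=np.load("wrist.npz");P=z["P"]
near=np.hypot(P[...,0]-.46,P[...,1]+.113)<.07
for lo,hi in((.062,.078),(.1,.114)):
    m=near&(P[...,2]>lo)&(P[...,2]<hi)
    n,l,st,ce=cv2.connectedComponentsWithStats(m.astype(np.uint8))
    for k in range(1,n):
        if st[k,4]>60:
            q=P[l==k];print(st[k],np.median(q,0),cv2.minAreaRect((q[:,:2]*1000).astype(np.float32)))
E
```

```text
[ 286  159   55   76 3780] [ 0.4608 -0.1107  0.0697] ((462.79290771484375, -110.70956420898438), (71.82423400878906, 52.090938568115234), 5.429935455322266)
[290 240  48  10 394] [ 0.4953 -0.1076  0.1085] ((495.651123046875, -107.49627685546875), (5.402706623077393, 41.7796745300293), 4.755096435546875)
```

The picture shows the dimmer at (313,195) between the open fingers and aligned. Descending to grasp.

```bash
python3 - <<'E'
from h import *
go([.4530,-.1114,.037],Rdown(5.3))
E
```

```text
shift [ 0.0029 -0.0003  0.1636] rot [0.     0.0019 0.0043]
```

Request:
drive_tool(plan="0.003 0 0.02 0 0.001 -0.002;0.003 0 0.045 0 0.002 -0.004;0.003 0 0.07 0 0.002 -0.004;0.003 0 0.095 0 0.002 -0.004;0.003 0 0.12 0 0.002 -0.004;0.003 0 0.14 0 0.002 -0.004;0.003 0 0.155 0 0.002 -0.004;0.003 0 0.1635 0 0.002 -0.004;0.003 0 0.1635 0 0.002 -0.004;0.003 0 0.1635 0 0.002 -0.004")

```text
t: 3.62
ee_pos: [0.4526, -0.1123, 0.0371]
tcp_rot: [[-0.995, -0.099, -0.001], [-0.099, 0.995, -0.0], [0.001, 0.0, -1.0]]
wrist_force: [0.7, -0.1, -0.2]
gripper_width: 0.0853
gripper_force: 0.0
```

Request:
drive_tool(plan="0 0 0 0 0 0;0 0 0 0 0 0;0 0 0 0 0 0;0 0 0 0 0 0;0 0 0 0 0 0;0 0 0 0 0 0;0 0 0 0 0 0;0 0 0 0 0 0;0 0 0 0 0 0;0 0 0 0 0 0;0 0 0 0 0 0;0 0 0 0 0 0", gripper=0.03, force=60)

```text
t: 4.62
ee_pos: [0.4528, -0.1128, 0.0379]
tcp_rot: [[-0.995, -0.098, 0.001], [-0.098, 0.995, -0.0], [-0.001, -0.0, -1.0]]
wrist_force: [-1.7, 1.2, 9.5]
gripper_width: 0.0513
gripper_force: 61.7
```

```bash
python3 - <<'E'
from h import *
go([.545,.0699,.122],Rdown(5.97))
E
```

```text
shift [-0.1097  0.1727 -0.0841] rot [-0.0003  0.0006 -0.0057]
```

Request:
drive_tool(plan="0 0 -0.008 0 0 0;0 0 -0.02 0 0 0;0 0 -0.035 0 0 0;0 0.002 -0.05 0 0 0;-0.003 0.008 -0.065 0 0 0;-0.01 0.02 -0.077 0 0 -0.002;-0.02 0.036 -0.084 0 0 -0.003;-0.032 0.056 -0.084 0 0 -0.004;-0.046 0.078 -0.084 0 0 -0.006;-0.06 0.1 -0.084 0 0 -0.006;-0.073 0.122 -0.084 0 0 -0.006;-0.085 0.142 -0.084 0 0 -0.006;-0.096 0.157 -0.084 0 0 -0.006;-0.104 0.167 -0.084 0 0 -0.006;-0.11 0.1727 -0.084 0 0 -0.006;-0.11 0.1727 -0.084 0 0 -0.006;-0.11 0.1727 -0.084 0 0 -0.006;-0.11 0.1727 -0.084 0 0 -0.006;-0.11 0.1727 -0.084 0 0 -0.006;-0.11 0.1727 -0.084 0 0 -0.006")

```text
t: 6.28
ee_pos: [0.5445, 0.0687, 0.1207]
tcp_rot: [[-0.995, -0.103, -0.001], [-0.103, 0.995, -0.001], [0.002, -0.0, -1.0]]
wrist_force: [-0.5, 0.4, -4.0]
gripper_width: 0.0514
gripper_force: 64.3
```

```bash
python3 - <<'E'
from h import *
np.set_printoptions(precision=4,suppress=True)
s=read_state();print(s["t"],s["ee_pos"],s["wrist_force"],s["ft_torque"],s["gripper_width"])
a=snap("top");P=a[2]; b=snap("side")
m=(abs(P[...,2]-.145)<.012)&(abs(P[...,0]-.59)<.035)&(abs(P[...,1]-.075)<.05)
q=P[m];print(m.sum(),np.median(q,0) if len(q) else 0)
for hi in(.14,.15):
  pass
x=np.hstack([cv2.resize(a[0][110:230,250:390],(420,360),interpolation=2),cv2.resize(b[0][140:260,300:420],(360,360),interpolation=2)])
cv2.imwrite("pics/e.png",x[:,:,::-1])
E
```

```text
6.2833 [0.5445 0.0687 0.1207] [-0.4974  0.3564 -3.9925] [-0.0018  0.0506 -0.0217] 0.051353996833018424
0 0
```

View pics/e.png

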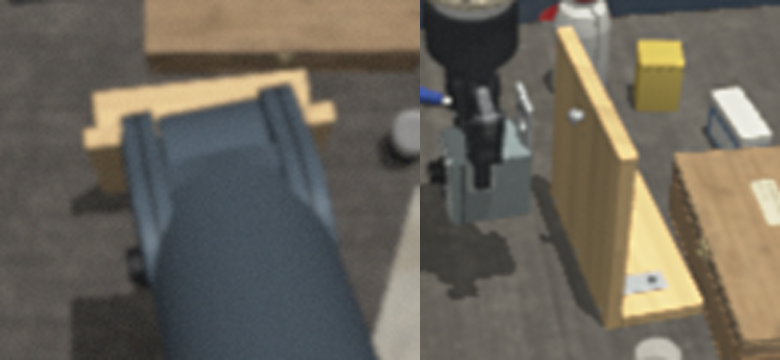

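The top view is blocked by the arm. The side view shows the dimmer held upright in front of the board, with the lug at crop (524,100) and the screw at (576,115). Checking lug height and lateral position from side depth.

```bash
python3 - <<'E'
from h import *
np.set_printoptions(precision=4,suppress=True)
z=np.load("side.npz");P=z["P"]; im=z["im"].astype(int); n=np.array([.9946,.1039,0]); l=np.array([-.1039,.9946,0])
B=np.array([.640,.0798,0])
X=(P-B)@n; Y=(P-B)@l; Z=P[...,2]
v,u=np.mgrid[:400,:640]
w=(u>300)&(u<420)&(v>140)&(v<260)
m=w&(X>-.07)&(X<-.035)&(Z>.158)&(abs(Y)<.05)
print("lug",m.sum(),[np.percentile(A[m],[2,50,98]) for A in(X,Y,Z)], "px",u[m].min(),u[m].max(),v[m].min(),v[m].max())
m=w&(X>-.02)&(X<-.006)&(Z>.13)&(Z<.19)&(abs(Y)<.03)
print("screw",m.sum(),[np.percentile(A[m],[2,50,98]) for A in(X,Y,Z)])
m=w&(X>-.004)&(X<.004)&(Z>.05)&(Z<.19)&(abs(Y)<.08)
print("board",m.sum(),np.median(X[m]))
for r in range(163,182): print(r,' '.join(f"{im[r,c].sum():3d}" for c in range(325,345)))
E
```

```text
lug 114 [array([-0.0678, -0.0536, -0.0496]), array([-0.0283, -0.0194,  0.0148]), array([0.1593, 0.1885, 0.2937])] px 330 337 141 187
screw 10 [array([-0.0111, -0.0095, -0.0076]), array([-0.0099, -0.0055, -0.0006]), array([0.1611, 0.1669, 0.1704])]
board 776 0.0007114602783552066
163 191 261 293 295 293 291 297 302 302 300 301 295 291 291 302 307 301 269 243 268
164 192 246 288 295 292 294 301 308 303 303 299 301 295 294 300 302 273 216 210 263
165 158 216 288 300 291 290 295 302 297 297 303 305 304 297 297 278 217 180 205 262
166 133 197 291 306 298 291 298 315 311 297 299 306 304 295 293 266 202 175 210 258
167 124 186 282 305 302 302 326 393 420 329 296 299 298 294 284 274 217 184 206 259
168 116 169 257 293 297 299 335 468 573 416 296 288 293 290 285 285 263 204 206 248
169 112 164 251 288 288 285 301 439 603 507 329 277 289 287 283 291 287 232 198 229
170 113 167 254 290 289 287 285 352 522 575 395 285 287 293 293 300 308 285 228 224
171 114 175 262 299 303 304 296 294 443 595 441 297 294 305 306 306 314 307 290 271
172 121 206 289 305 307 311 299 292 442 626 514 338 300 311 309 306 308 307 307 291
173 128 219 288 301 310 321 308 288 342 505 561 411 312 304 299 294 293 296 297 286
174 129 207 285 294 310 322 308 255 267 420 582 510 356 304 300 294 287 288 292 283
175 152 212 287 300 304 309 289 225 213 329 515 586 417 309 299 298 293 289 294 284
176 174 193 251 283 291 294 286 247 213 252 424 569 439 311 292 291 287 284 282 277
177 253 211 226 257 285 292 289 271 256 235 307 414 342 287 285 285 283 282 283 274
178 350 266 242 253 290 295 291 277 280 252 262 327 316 290 280 281 281 284 279 274
179 293 209 191 254 329 304 280 283 317 309 282 314 321 303 293 281 281 284 283 272
180 222 148 167 318 444 372 293 288 365 395 309 307 324 320 306 296 293 296 290 275
181 163 116 155 330 486 461 359 310 418 508 362 313 327 328 315 305 303 304 300 279
```

```bash
python3 - <<'E'
from h import *
np.set_printoptions(precision=4,suppress=True)
z=np.load("side.npz");P=z["P"];K=z["K"];T=z["T"]; n=np.array([.9946,.1039,0]); l=np.array([-.1039,.9946,0])
B=np.array([.640,.0798,0])
X=(P-B)@n; Y=(P-B)@l; Z=P[...,2]
v,u=np.mgrid[:400,:640]
m=(u>328)&(u<340)&(v>164)&(v<188)&(X>-.06)&(X<-.046)&(Z>.172)&(Z<.2)
print(m.sum(),[np.percentile(A[m],[2,10,50,90,98]) for A in(X,Y,Z)])
o=T[:3,3]
for px in((332.7,166.5),(334.6,172),(336.6,177)):
    d=T[:3,:3]@np.array([(px[0]-K[0,2])/K[0,0],(px[1]-K[1,2])/K[1,1],1]); p=o+d*(((B-.053*n-o)@n)/(d@n)); print((p-B)@l,p[2])
s=read_state(); print("tcp Y",(s["ee_pos"]-B)@l,"X",(s["ee_pos"]-B)@n)
E
```

```text
53 [array([-0.0548, -0.0541, -0.0531, -0.0502, -0.0498]), array([-0.0248, -0.0236, -0.0109,  0.0099,  0.0151]), array([0.1725, 0.1754, 0.1867, 0.1925, 0.1935])]
0.00971229501686925 0.20002217256481547
-0.009903064070375632 0.19705612915355175
-0.02984620466416234 0.1962732128275927
tcp Y -0.00068384124238678 X -0.09592702035938995
```

Request:
drive_tool(plan="-0.006 0 0 0 0 0;-0.014 0.0005 0 0 0 0;-0.022 0.0008 0 0 0 0;-0.028 0.0008 0 0 0 0;-0.033 0.0008 0 0 0 0;-0.035 0.0008 0 0 0 0;-0.035 0.0008 0 0 0 0;-0.035 0.0008 0 0 0 0;-0.035 0.0008 0 0 0 0")

```text
t: 7.13
ee_pos: [0.5792, 0.0742, 0.1205]
tcp_rot: [[-0.995, -0.104, -0.002], [-0.104, 0.995, -0.0], [0.002, -0.0, -1.0]]
wrist_force: [0.2, 0.1, -4.7]
gripper_width: 0.0513
gripper_force: 64.3
```

```bash
cat > st.py <<'E'
from h import *
np.set_printoptions(precision=4,suppress=True)
n=np.array([.9946,.1039,0]); l=np.array([-.1039,.9946,0]); B=np.array([.640,.0798,.166])
s=read_state(); p=s["ee_pos"]+.0453*n+np.array([0,0,.046])-B; f=s["wrist_force"]
print("t",round(s["t"],2),"hanger rel screw n,l,z mm",np.round(1000*np.array([p@n,p@l,p[2]]),1),"F n,l,z",np.round([f@n,f@l,f[2]],1),"M",s["ft_torque"],"R err",Ro.from_matrix(Rdown(5.97).T@s["tcp_rot"]).as_rotvec())
E
python3 st.py
```

```text
t 7.13 hanger rel screw n,l,z mm [-15.8   0.7   0.5] F n,l,z [ 0.2  0.1 -4.7] M [ 0.025   0.0661 -0.0391] R err [ 0.0001  0.0018 -0.    ]
```

Request:
drive_tool(plan="-0.001 -0.0005 0 0 0 0;-0.002 -0.0005 0 0 0 0;-0.003 -0.0005 0 0 0 0;-0.004 -0.0005 0 0 0 0;-0.005 -0.0005 0 0 0 0;-0.006 -0.0005 0 0 0 0;-0.006 -0.0005 0 0 0 0;-0.006 -0.0005 0 0 0 0")

```text
t: 7.8
ee_pos: [0.5846, 0.0742, 0.1199]
tcp_rot: [[-0.995, -0.104, -0.003], [-0.104, 0.995, -0.001], [0.003, -0.0, -1.0]]
wrist_force: [-1.4, -0.8, -9.5]
gripper_width: 0.0513
gripper_force: 64.0
```

```bash
python3 st.py
```

```text
t 7.8 hanger rel screw n,l,z mm [-10.4   0.2  -0.1] F n,l,z [-1.4 -0.7 -9.5] M [-0.0632  0.5603  0.0312] R err [ 0.0003  0.0035 -0.0001]
```

The lug is being pushed down with little normal force: the head is in the opening but touching its lower rim. I'll lower slightly.

Request:
drive_tool(plan="0 0 0.0005 0 0 0;0 0 0.001 0 0 0;0 0 0.0015 0 0 0;0 0 0.0015 0 0 0;0 0 0.0015 0 0 0;0 0 0.0015 0 0 0")

```text
t: 8.3
ee_pos: [0.5861, 0.0745, 0.1192]
tcp_rot: [[-0.995, -0.104, -0.0], [-0.104, 0.995, -0.0], [0.0, 0.0, -1.0]]
wrist_force: [0.8, -0.1, -6.2]
gripper_width: 0.0511
gripper_force: 64.1
```

```bash
python3 st.py
```

```text
t 8.3 hanger rel screw n,l,z mm [-8.8  0.3 -0.8] F n,l,z [ 0.8 -0.2 -6.2] M [-0.0331 -0.0522 -0.0235] R err [-0.      0.0002 -0.    ]
```

Request:
drive_tool(plan="-0.0005 0 0.0005 0 0 0;-0.001 0 0.0005 0 0 0;-0.0015 0 0.0005 0 0 0;-0.002 0 0.0005 0 0 0;-0.0025 0 0.0005 0 0 0;-0.003 0 0.0005 0 0 0;-0.003 0 0.0005 0 0 0;-0.003 0 0.0005 0 0 0")

```text
t: 8.97
ee_pos: [0.5886, 0.0747, 0.1185]
tcp_rot: [[-0.995, -0.104, -0.001], [-0.104, 0.995, -0.0], [0.001, -0.0, -1.0]]
wrist_force: [-0.7, -0.3, -4.6]
gripper_width: 0.0513
gripper_force: 64.1
```

```bash
python3 st.py
```

```text
t 8.97 hanger rel screw n,l,z mm [-6.3  0.2 -1.5] F n,l,z [-0.7 -0.2 -4.6] M [-0.0024 -0.0059 -0.0097] R err [ 0.0001  0.0012 -0.    ]
```

Free and through. I'll continue to the board.

Request:
drive_tool(plan="-0.0005 0 0 0 0 0;-0.001 0 0 0 0 0;-0.0015 0 0 0 0 0;-0.002 0 0 0 0 0;-0.0025 0 0 0 0 0;-0.003 0 0 0 0 0;-0.0035 0 0 0 0 0;-0.004 0 0 0 0 0;-0.0045 0 0 0 0 0;-0.0045 0 0 0 0 0;-0.0045 0 0 0 0 0")

```text
t: 9.88
ee_pos: [0.5931, 0.0752, 0.1185]
tcp_rot: [[-0.995, -0.104, -0.001], [-0.104, 0.995, -0.0], [0.001, -0.0, -1.0]]
wrist_force: [-0.3, -0.3, -4.6]
gripper_width: 0.0513
gripper_force: 64.1
```

```bash
python3 st.py
```

```text
t 9.88 hanger rel screw n,l,z mm [-1.8  0.3 -1.5] F n,l,z [-0.3 -0.3 -4.6] M [ 0.0065 -0.0402 -0.0061] R err [ 0.0001  0.0012 -0.    ]
```

Request:
drive_tool(plan="-0.0004 0 0 0 0 0;-0.0008 0 0 0 0 0;-0.0012 0 0 0 0 0;-0.0016 0 0 0 0 0;-0.002 0 0 0 0 0;-0.0024 0 0 0 0 0;-0.0024 0 0 0 0 0;-0.0024 0 0 0 0 0")

```text
t: 10.55
ee_pos: [0.5945, 0.0753, 0.1184]
tcp_rot: [[-0.995, -0.104, -0.003], [-0.104, 0.995, -0.0], [0.003, -0.0, -1.0]]
wrist_force: [-4.8, 0.1, -1.2]
gripper_width: 0.051
gripper_force: 64.8
```

```bash
python3 st.py
```

```text
t 10.55 hanger rel screw n,l,z mm [-0.5  0.3 -1.6] F n,l,z [-4.7  0.6 -1.2] M [-0.0401  0.7577 -0.0546] R err [ 0.0001  0.0031 -0.    ]
```

Contact with the board at about 5 N. I'll ease off and draw down to before the clip.

Request:
drive_tool(plan="0.0005 0 0 0 0 0;0.001 0 0.0005 0 0 0;0.001 0 0.001 0 0 0;0.001 0 0.0015 0 0 0;0.001 0 0.002 0 0 0;0.001 0 0.0025 0 0 0;0.001 0 0.003 0 0 0;0.001 0 0.0035 0 0 0;0.001 0 0.0035 0 0 0;0.001 0 0.0035 0 0 0")

```text
t: 11.38
ee_pos: [0.5944, 0.0753, 0.1149]
tcp_rot: [[-0.995, -0.104, -0.001], [-0.104, 0.995, -0.0], [0.001, -0.0, -1.0]]
wrist_force: [-2.3, -0.3, -4.9]
gripper_width: 0.0511
gripper_force: 64.5
```

```bash
python3 st.py
```

```text
t 11.38 hanger rel screw n,l,z mm [-0.5  0.3 -5.1] F n,l,z [-2.4 -0.  -4.9] M [-0.1065  0.24   -0.0592] R err [ 0.0001  0.0014 -0.0001]
```

Request:
drive_tool(plan="0.0004 0 0.0005 0 0 0;0.0004 0 0.001 0 0 0;0.0004 0 0.0015 0 0 0;0.0004 0 0.002 0 0 0;0.0004 0 0.0025 0 0 0;0.0004 0 0.003 0 0 0;0.0004 0 0.0035 0 0 0;0.0004 0 0.004 0 0 0;0.0004 0 0.004 0 0 0;0.0004 0 0.004 0 0 0")

```text
t: 12.22
ee_pos: [0.594, 0.0752, 0.111]
tcp_rot: [[-0.995, -0.104, -0.001], [-0.104, 0.995, -0.0], [0.001, -0.0, -1.0]]
wrist_force: [0.1, -0.2, -3.5]
gripper_width: 0.0515
gripper_force: 64.4
```

```bash
python3 st.py
```

```text
t 12.22 hanger rel screw n,l,z mm [-0.9  0.2 -9. ] F n,l,z [ 0.1 -0.2 -3.5] M [-0.0755 -0.0062  0.0245] R err [ 0.0001  0.0012 -0.0001]
```

Request:
drive_tool(plan="0 0 0.0005 0 0 0;0 0 0.001 0 0 0;0 0 0.0015 0 0 0;0 0 0.002 0 0 0;0 0 0.0025 0 0 0;0 0 0.003 0 0 0;0 0 0.003 0 0 0")

```text
t: 12.8
ee_pos: [0.5942, 0.0753, 0.1083]
tcp_rot: [[-0.995, -0.104, -0.001], [-0.104, 0.995, -0.0], [0.001, -0.0, -1.0]]
wrist_force: [-0.9, 0.5, -0.1]
gripper_width: 0.0513
gripper_force: 65.0
```

```bash
python3 st.py
```

```text
t 12.8 hanger rel screw n,l,z mm [ -0.7   0.3 -11.7] F n,l,z [-0.9  0.6 -0.1] M [-0.0079 -0.0969 -0.0126] R err [ 0.      0.0006 -0.0002]
```

Request:
drive_tool(plan="0 0 0.0005 0 0 0;0 0 0.001 0 0 0;0 0 0.0015 0 0 0;0 0 0.002 0 0 0;0 0 0.0025 0 0 0;0 0 0.0025 0 0 0;0 0 0.0025 0 0 0")

```text
t: 13.38
ee_pos: [0.5934, 0.075, 0.1048]
tcp_rot: [[-0.995, -0.104, -0.003], [-0.104, 0.995, -0.001], [0.003, -0.0, -1.0]]
wrist_force: [1.4, -0.4, -9.5]
gripper_width: 0.0511
gripper_force: 64.0
```

```bash
python3 st.py
```

```text
t 13.38 hanger rel screw n,l,z mm [ -1.5   0.1 -15.2] F n,l,z [ 1.3 -0.5 -9.5] M [-0.1246  0.0201 -0.0582] R err [0.0004 0.0029 0.    ]
```

The clip has snapped and now pulls the lug down. I'll seat it to the slot end.

Request:
drive_tool(plan="0 0 0.0005 0 0 0;0 0 0.001 0 0 0;0 0 0.0015 0 0 0;0 0 0.002 0 0 0;0 0 0.0025 0 0 0;0 0 0.0025 0 0 0;0 0 0.0025 0 0 0")

```text
t: 13.97
ee_pos: [0.5942, 0.0754, 0.1032]
tcp_rot: [[-0.995, -0.104, -0.001], [-0.104, 0.995, 0.0], [0.001, 0.0, -1.0]]
wrist_force: [-0.1, -0.6, -4.1]
gripper_width: 0.0515
gripper_force: 64.3
```

```bash
python3 st.py
```

```text
t 13.97 hanger rel screw n,l,z mm [ -0.7   0.4 -16.8] F n,l,z [-0.2 -0.6 -4.1] M [0.0085 0.0116 0.0172] R err [-0.0001  0.0009 -0.0002]
```

Request:
drive_tool(plan="0 0 0.0005 0 0 0;0 0 0.001 0 0 0;0 0 0.0015 0 0 0;0 0 0.002 0 0 0;0 0 0.0025 0 0 0;0 0 0.0025 0 0 0;0 0 0.0025 0 0 0")

```text
t: 14.55
ee_pos: [0.5942, 0.0753, 0.1007]
tcp_rot: [[-0.995, -0.104, -0.001], [-0.104, 0.995, -0.0], [0.001, -0.0, -1.0]]
wrist_force: [-0.6, 0.4, -0.7]
gripper_width: 0.0511
gripper_force: 64.8
```

```bash
python3 st.py
```

```text
t 14.55 hanger rel screw n,l,z mm [ -0.7   0.3 -19.3] F n,l,z [-0.6  0.4 -0.7] M [ 0.0117 -0.0547 -0.0173] R err [ 0.0001  0.0008 -0.0001]
```

Request:
drive_tool(plan="0 0 0.0005 0 0 0;0 0 0.001 0 0 0;0 0 0.0015 0 0 0;0 0 0.002 0 0 0;0 0 0.0025 0 0 0;0 0 0.003 0 0 0;0 0 0.003 0 0 0;0 0 0.003 0 0 0")

```text
t: 15.22
ee_pos: [0.5943, 0.0753, 0.0998]
tcp_rot: [[-0.995, -0.104, 0.001], [-0.104, 0.995, 0.0], [-0.001, 0.0, -1.0]]
wrist_force: [-8.0, -0.3, 21.9]
gripper_width: 0.0509
gripper_force: 67.8
```

```bash
python3 st.py; python3 - <<'E'
from h import *
im,d,P,K,T=snap("side")
cv2.imwrite("pics/f.png",cv2.resize(im[140:260,300:420],(480,480),interpolation=2)[:,:,::-1])
E
```

```text
t 15.22 hanger rel screw n,l,z mm [ -0.6   0.3 -20.2] F n,l,z [-8.   0.6 21.9] M [-0.1451  1.3061 -0.0847] R err [-0.0003 -0.0006  0.0003]
```

View pics/f.png

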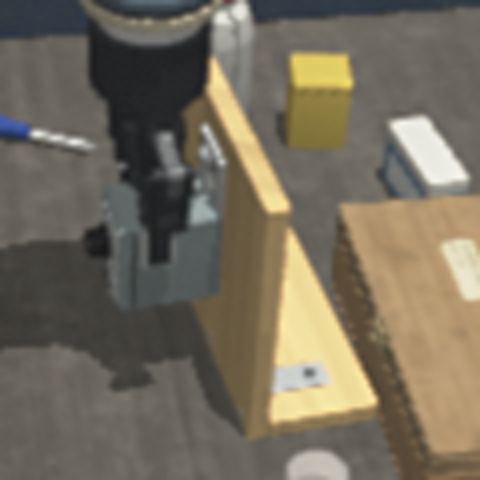

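A hard stop at about 26 N: slot end reached, and the view shows the dimmer flat on the board. I'll relieve and release.

Request:
drive_tool(plan="0 0 -0.0006 0 0 0;0 0 -0.0012 0 0 0;0 0 -0.0018 0 0 0;0 0 -0.0022 0 0 0;0 0 -0.0022 0 0 0;0 0 -0.0022 0 0 0")

```text
t: 15.77
ee_pos: [0.5943, 0.0753, 0.1003]
tcp_rot: [[-0.995, -0.104, -0.0], [-0.104, 0.995, -0.0], [0.0, -0.0, -1.0]]
wrist_force: [-2.8, -0.4, 7.5]
gripper_width: 0.051
gripper_force: 65.6
```

```bash
python3 st.py
```

```text
t 15.77 hanger rel screw n,l,z mm [ -0.6   0.3 -19.7] F n,l,z [-2.8 -0.2  7.5] M [0.0059 0.1827 0.012 ] R err [ 0.      0.0004 -0.    ]
```

Request:
drive_tool(plan="0 0 -0.0006 0 0 0;0 0 -0.0006 0 0 0;0 0 -0.0006 0 0 0;0 0 -0.0006 0 0 0;0 0 -0.0006 0 0 0;0 0 -0.0006 0 0 0;0 0 -0.0006 0 0 0;0 0 -0.0006 0 0 0;0 0 -0.0006 0 0 0;0 0 -0.0006 0 0 0;0 0 -0.0006 0 0 0;0 0 -0.0006 0 0 0", gripper=0.0854)

```text
t: 16.77
ee_pos: [0.594, 0.0753, 0.1003]
tcp_rot: [[-0.995, -0.104, -0.001], [-0.104, 0.995, -0.0], [0.001, -0.0, -1.0]]
wrist_force: [0.2, -0.2, 0.2]
gripper_width: 0.085
gripper_force: 0.0
```

```bash
python3 st.py
```

```text
t 16.77 hanger rel screw n,l,z mm [ -0.9   0.3 -19.7] F n,l,z [ 0.1 -0.2  0.2] M [-0.0106 -0.0433 -0.0404] R err [ 0.0001  0.0013 -0.0001]
```

Released cleanly. Retreating up, then back.

Request:
drive_tool(plan="0 0 -0.008 0 0 0;0 0 -0.02 0 0 0;0 0 -0.035 0 0 0;0 0 -0.05 0 0 0;0 0 -0.065 0 0 0;0 0 -0.085 0 0 0;0.005 0 -0.11 0 0 0;0.02 0 -0.135 0 0 0;0.045 0 -0.155 0 0 0;0.075 0 -0.165 0 0 0;0.105 0 -0.17 0 0 0;0.13 0 -0.17 0 0 0;0.14 0 -0.17 0 0 0;0.14 0 -0.17 0 0 0;0.14 0 -0.17 0 0 0;0.14 0 -0.17 0 0 0;0.14 0 -0.17 0 0 0;0.14 0 -0.17 0 0 0")

```text
t: 18.27
ee_pos: [0.4558, 0.0608, 0.2702]
tcp_rot: [[-0.995, -0.104, -0.002], [-0.104, 0.995, -0.0], [0.002, -0.0, -1.0]]
wrist_force: [-0.3, -0.1, 0.0]
gripper_width: 0.0854
gripper_force: 0.0
```

```bash
python3 - <<'E'
from h import *
np.set_printoptions(precision=4,suppress=True)
im,d,P,K,T=snap("wrist"); b=snap("side")[0]
n=np.array([.9946,.1039,0]); l=np.array([-.1039,.9946,0]); B=np.array([.641,.0750,.165])
Q=P-B; X=Q@n;Y=Q@l;Z=P[...,2]
m=(abs(Y)<.05)&(X>-.09)&(X<0.005)&(Z>.085)&(Z<.125); q=P[m]
print("housing",m.sum(),[np.percentile(A[m],[3,50,97]) for A in(X,Y,Z)],cv2.minAreaRect((q[:,:2]*1000).astype(np.float32)))
m=(abs(Y)<.05)&(X>-.012)&(X<-.002)&(Z>.14)&(Z<.19)
print("lug",m.sum(),[np.percentile(A[m],[3,50,97]) for A in(X,Y,Z)] if m.any() else 0)
x=np.hstack([cv2.resize(im,(480,300)),cv2.resize(b[140:260,300:420],(300,300),interpolation=2)])
cv2.imwrite("pics/g.png",x[:,:,::-1])
E
```

```text
housing 1645 [array([-0.085 , -0.0688,  0.0009]), array([-0.0472,  0.0009,  0.047 ]), array([0.0869, 0.1102, 0.1239])] ((599.095703125, 70.28581237792969), (87.99832153320312, 99.80235290527344), 6.361173152923584)
lug 357 [array([-0.0117, -0.0043, -0.0028]), array([-0.015 ,  0.0055,  0.0249]), array([0.1407, 0.1523, 0.166 ])]
```

View pics/g.png

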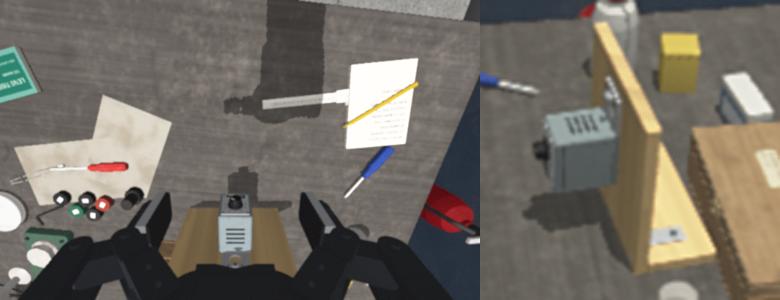

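The picture shows the dimmer hanging upright at wrist (235,225), lug flat on the board and the gripper clear. Handing in.

```bash
python3 -c "
from plant import *
print(close_job())"
```

```text
the job is handed in; nothing more can be done
None
```

The dimmer is hanging upright on the screw, past the clip and at the slot end, released with the gripper clear; the job was handed in at about 18 s (no verdict was returned), the hardest push was about 26 N, and the other objects were not touched.

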